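# Tighten a doming block into a turnbuckle clamp

### The job

Put the wooden doming block flat on the bed of the blue turnbuckle clamp, in the middle between its open jaws with its long side reaching from jaw to jaw, and let go of it. Then turn the turnbuckle by its red-tipped pins, tops away from the robot, until both jaws have drawn in and hold the block firmly, feeling for the resistance and stopping there so the soft wood is not crushed. Leave the other things on the table where they are.

Things in the scene. Friction and masses are not known exactly. Their poses are not given: they have to be found in the camera images.
- block_center (a point): Centre (half-way up) of the loose wooden doming block, pale, with four round hollows in its top: 50 mm along its x, 70 mm along its y, 45 mm tall, 0.15 to 0.3 kg, standing flat on the table. It is clamped on its end faces (+/-35 mm along its y), so carry it by the faces at +/-25 mm along its x. Its y goes along the clamp's y, either way round.
- block: The same block; origin at the centre of its underside, axes as block_center.
- clamp: The clamp, fixed to the table: grey base plate 240 mm along y, 235 mm along x, 12 mm thick; origin at the centre of the underside. Its x axis points roughly away from the robot (turned up to 0.3 rad); the turnbuckle lies along y on the near (-x) side, the pocket for the block is on the far (+x) side.
- pocket (a point): Middle of the pocket, on the top of the bed (12 mm above the table), 75 mm to +x of the clamp's origin, axes as the clamp. The block's centre belongs 22.5 mm above it. The jaws stand to its +y and -y, 60 mm long in x, 41 mm above the bed, 81 to 94 mm apart at the start. To +x it is open; to -x the nearest pins reach within 92 mm of it, up to 130 mm above the table.
- turn_axis (a point): Centre of the turnbuckle, on its axis (along y), 75 mm to -x of the clamp's origin, 72 mm above the table; axes as the clamp. Aluminium body 92 mm long, 13 mm in radius, with four pins like spokes at its middle (y = 0), 90 degrees apart, square to the axis. Blue posts, 86 mm above the table, stand 70 to 93 mm to its +y and -y.
- pin_ball (a point): Centre of the red ball, 15 mm across, at the end of one of the four like pins: 50 mm from the axis. The pins are 10 mm thick steel rods. This pin points straight up at joint value 0. Turning free takes 0.25 N m (about 5.5 N, 45 mm from the axis); some 0.45 to 0.55 N m (10 to 12 N) is firm; above 0.8 N m (18 N) crushes the wood. Rubbing on the ball may add some force.
- turnbuckle (a joint): Turn of the turnbuckle about the clamp's y axis, rad. At 0 one pin points straight up; growing values carry the top pin towards the clamp's +x (away from the robot) and draw both jaws in, 3.5 mm each per rad (gap 7 mm per rad). Starts at 0 to 0.8, range 0 to 4.7. Stays where left. On the block the moment rises by 7 mm times the squeeze; let go when firm, about 30 N stays.
- jaw_left: The blue jaw on the clamp's +y side with its arm and threaded rod; slides along y only, moved by the turnbuckle. Origin: the clamp's origin when the turnbuckle is at 0, shifted by its travel. Its face is then 44.5 mm from the middle of the pocket.
- jaw_right: The blue jaw on the -y side, likewise, with an adjustable brass foot (46 x 32 mm) that presses on the block. The foot is screwed out differently each time (its face 42.5 to 49.5 mm from the middle of the pocket when the turnbuckle is at 0) and is not measured, so the turn at which the block is gripped has to be felt.
- rubber_block: Loose black rubber bench block, 50 mm cube, a bystander; origin under its centre.
- spray: Loose amber spray bottle with a yellow cap, 40 mm across, 120 mm tall, standing, a bystander; origin under its centre.
- wire_brush: Loose wire brush lying flat, 200 mm long, a bystander.
- cards: Loose red pack of cards, 88 x 62 x 18 mm, lying flat, a bystander; origin under its centre.
- pot: Loose turquoise water pot, 60 mm across, 50 mm tall, a bystander; origin under its centre.
- mandrel: Loose tapered steel ring mandrel lying on its side, 260 mm long, 28 mm thick, a bystander; origin at the centre of its thick end.
There are look-alikes about, which are no part of the job. There is more than one size of the block; the job needs the middle-sized.

How it is judged:
On the way, in this order (a step that is already met when the one before it is completed fails the run):
1. the doming block stands flat in the pocket, between the jaws, let go, not yet gripped by both jaws (x of block_center in the frame of pocket between -0.012 and 0.012 m and y of block_center in the frame of pocket between -0.015 and 0.015 m and z of block_center in the frame of pocket between 0.018 and 0.0265 m and angle between block_center's own z axis and vertical below 0.06 rad and contact force between the fingers and block below 0.05 N and contact force between any of jaw_left, jaw_right and block below 1 N), for 0.2 s.
2. both jaws press on the block (x of block_center in the frame of pocket between -0.012 and 0.012 m and y of block_center in the frame of pocket between -0.015 and 0.015 m and z of block_center in the frame of pocket between 0.018 and 0.0265 m and angle between block_center's own z axis and vertical below 0.06 rad and contact force between each of jaw_left, jaw_right and block above 12 N), for 0.2 s.
At the end, for the whole second after the job is handed in: The block stands flat on the bed (within 4 mm in height, 0.06 rad), square with the clamp (0.06 rad), within 12 mm along x and 15 mm along y of the pocket's middle, squeezed by each jaw with more than 10 N, everything at rest and the robot clear (x of block_center in the frame of pocket between -0.012 and 0.012 m and y of block_center in the frame of pocket between -0.015 and 0.015 m and z of block_center in the frame of pocket between 0.018 and 0.0265 m and angle between block_center's own z axis and vertical below 0.06 rad and contact force between the fingers and block below 0.05 N and contact force between each of jaw_left, jaw_right and block above 10 N and angle between the y axis of block_center and the y axis of pocket, either way round below 0.06 rad and linear speed of block below 0.01 m/s and velocity of joint turnbuckle between -0.05 and 0.05 rad/s); the robot touches nothing.
It fails at once if the block is crushed: a jaw presses on it with more than 110 N (contact force between any of jaw_left, jaw_right and block above 110 N).
It fails at once if a bystander is moved by more than 30 mm (distance of any of rubber_block, spray, wire_brush, cards, pot, mandrel from where it was at the start of the episode above 0.03 m).
It also fails if it takes over 72 s, if anything falls off the work surface, if the arm or the gripper's body presses on something with over 40 N, if the wrist force passes 120 N, or if a joint passes its speed limit or range.

### The arm

A 7-joint arm with a two-finger parallel gripper is mounted at the origin on the work surface. World frame = base frame: x ahead of the robot, y to its left, z up, the work surface at z = 0. Lengths are in m, angles in rad, forces in N, time in s.
With the tool pointing down it reaches from about 0.4 to 0.9 m from the base axis. Payload 5.5 kg.
Tool frame: the origin (TCP) lies midway between the tips of the shut fingers; the grasp point (between the pads) lies 19 mm behind it (manip.grip_depth is the distance from the TCP to the grasp point, in m); z points along the fingers, x is the direction in which the jaws open and shut, and the axes are right-handed (so a half turn about z gives the same grasp; the last joint's range is limited). The gripper opens to 92 mm and grips with 3 to 60 N. Pads are 19 mm wide; open, the fingers measure 130 mm over their backs; the gripper's body (75 mm by 190 mm) begins 47 mm behind the grasp point.
Start: joints at [1.595, 0.501, -0.427, 1.55, 0.221, 1.138, -0.21], TCP at [0.154, -0.632, 0.227] pointing down, gripper open.
Joint ranges: [-2.88, 2.88], [-0.31, 2.03], [-1.54, 1.56], [0.2, 2.42], [-1.41, 4.55], [0.19, 2.02], [-2.57, 2.57]. Speed limits (rad/s): [2.57, 2.57, 3.14, 3.14, 3.14, 3.14, 3.14].

### API

Orientations are given as a unit quaternion [x, y, z, w].
In Python, from bench import manip, effector, viewer gives the robot as it stands. Calls block until the motion is done:
- manip.move_pose(position, orientation): joint-space move of the TCP to a pose.
- manip.servo_line(position, ori=None, vel=0.15): straight line of the TCP; ori=None keeps the orientation; vel is the mean speed in m/s.
- manip.movej(angles): joint-space move.
- effector.open_jaws() and effector.close(f_grip=None): open the fingers fully, or close them until they stop; f_grip is the grip in N (None keeps the last).
- manip.sleep(seconds).
- manip.solve_ik(position, orientation): joint angles nearest the present ones, or None.
- viewer.get_image(name): name is "scene" or "top" or "wrist"; returns the picture (480x640x3 uint8, red, green, blue); there is no depth.
- viewer.get_calibration(name): a dict with "vfov" (degrees; the focal length in pixels is half the picture's height over the tangent of half this angle, whatever the lens; pixels are square), "cx", "cy" (the principal point, pixels), "eye" and "attitude" of the camera in the world. Camera axes: x right, y down, z forward; pixel columns grow to the right and rows downward; lengths in m; the calibration is good to about 2 mm. A picture is of the moment at which its call begins: read the wrist's pose just before it. get_calibration takes no time and is no camera call; for the wrist camera it gives the pose at the moment of the call.
A pose or a line that the arm cannot do raises manip.PlanningError and nothing moves.
- manip.hand_in(): hands the job in, once; it reports no verdict.
Readings, each from a call of its own:
- manip.current_clock(): time.
- manip.current_q(): joint angles.
- manip.current_joint_velocities(): joint speeds.
- manip.current_tau(): joint torques, N m.
- manip.current_tool_pos(): TCP position.
- manip.current_tcp_rot(): TCP orientation.
- manip.current_force(): force on the tool from outside, world axes, zero at the start.
- manip.current_wrist_torque(): the same for the moment, N m.
- manip.current_finger_gap(): finger opening in m.
Only numpy, scipy, OpenCV 4.12 (cv2) and the standard library are available. Lean on these libraries where they do the work, as an engineer would, in place of code of your own. Each camera call takes 0.05 s, during which the arm holds its last target. There are 200 camera calls.

## Working session

There is one attempt and no reset: what is moved stays moved. The work goes in short steps, each a Python script; the robot and the scene stay as the last script left them, time stands still between calls to the robot, and variables do not carry over. Pictures are saved under pics/ and viewed, about 8 in all and at most 12, crops included, and the job is handed in when it is done.

```bash
ls; mkdir -p pics
python3 - <<'E'
from bench import manip, effector, viewer
import cv2
for n in("top","scene"):
    c=viewer.get_calibration(n);print(n,c)
    cv2.imwrite(f"pics/{n}0.png",viewer.get_image(n)[:,:,::-1])
print(viewer.get_calibration("wrist"),manip.current_tcp_rot(),manip.current_clock(),manip.grip_depth,manip.current_tool_pos())
E
```

```text
pics
top {'vfov': 46.821935039241815, 'cx': 322.713224015822, 'cy': 243.68533477840822, 'eye': array([ 0.28628317, -0.01549684,  1.55658173]), 'attitude': array([-0.70320518,  0.7064958 , -0.05255479,  0.06003458])}
scene {'vfov': 47.54226312291709, 'cx': 311.1052821955427, 'cy': 238.37029732114044, 'eye': array([1.0116513 , 0.34748651, 1.0976454 ]), 'attitude': array([ 0.43311951,  0.85724579, -0.24577501, -0.13088845])}
{'vfov': 71.08728575195516, 'cx': 325.70913913477074, 'cy': 237.61406534967787, 'eye': array([ 0.22363796, -0.61493441,  0.38442091]), 'attitude': array([ 0.77912559, -0.61185707, -0.08472209,  0.10684759])} [ 7.86315290e-01 -6.17824792e-01 -6.71508466e-04 -5.84300204e-04] 0.1 0.0188 [ 0.15357773 -0.63095333  0.22575153]
```

View pics/top0.png

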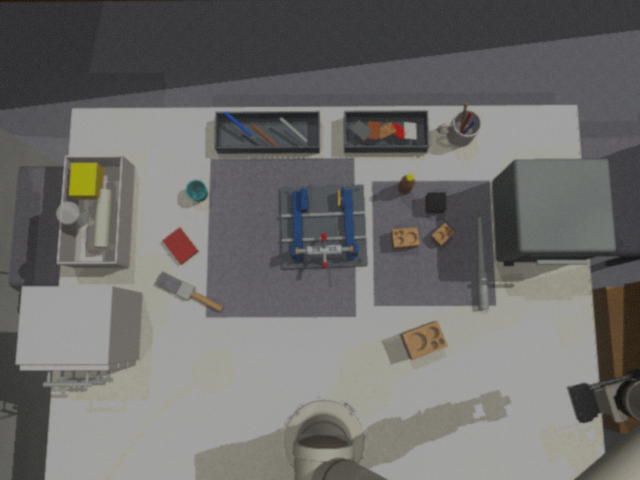

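View pics/scene0.png

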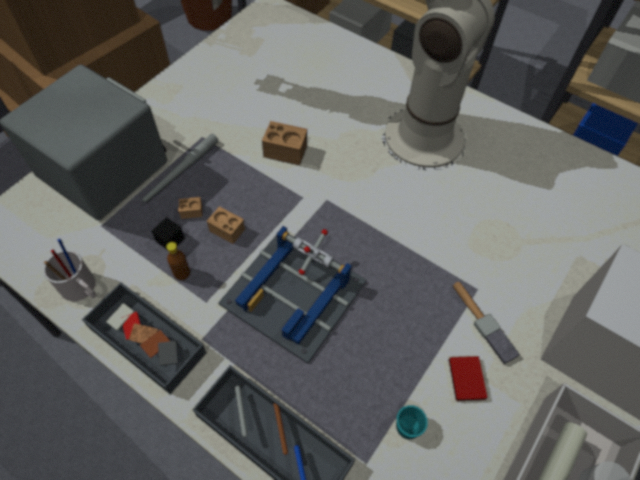

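Candidates in the top view are (425,341) large, (405,237) middle-sized and (442,234) small. By proportion (about 27 px at 2.75 mm/px ≈ 72 mm long) I choose (405,237). The clamp is at about (323,228), and its red pin balls are near (324,237) and (324,265).

```bash
cat > h.py <<'E'
from bench import manip, effector, viewer
import numpy as np, cv2
from scipy.spatial.transform import Rotation as R
def ray(c,uv,z):
    f=240/np.tan(np.radians(c["vfov"]/2)); uv=np.atleast_2d(np.array(uv,float))
    d=np.c_[(uv[:,0]-c["cx"])/f,(uv[:,1]-c["cy"])/f,np.ones(len(uv))]@R.from_quat(c["attitude"]).as_matrix().T
    return c["eye"]+d*((z-c["eye"][2])/d[:,2])[:,None]
def proj(c,p):
    f=240/np.tan(np.radians(c["vfov"]/2)); q=(np.atleast_2d(p)-c["eye"])@R.from_quat(c["attitude"]).as_matrix()
    return np.c_[c["cx"]+f*q[:,0]/q[:,2],c["cy"]+f*q[:,1]/q[:,2]]
def down(yaw): # tool z down, tool x at angle yaw from world x
    c,s=np.cos(yaw),np.sin(yaw)
    return R.from_matrix(np.array([[c,s,0],[s,-c,0],[0,0,-1]])).as_quat()
E
python3 - <<'E'
from h import *
c=viewer.get_calibration("top")
print(ray(c,[(425,341),(405,237),(442,234)],.045).round(3), ray(c,[(323,228),(407,184),(435,203)],.03).round(3))
w=viewer.get_calibration("wrist"); T=R.from_quat(manip.current_tcp_rot())
off=T.inv().apply(w["eye"]-manip.current_tool_pos()); print("cam in tool",off, (T.inv()*R.from_quat(w["attitude"])).as_matrix().round(2), T.as_matrix().round(2))
for yaw in (0,np.pi/2,-np.pi/2,np.pi):
    q=down(yaw); p=np.array([.52,-.13,.36])-R.from_quat(q).apply(off)
    s=manip.solve_ik(p,q); print(yaw,p.round(3),None if s is None else np.round(s,2))
    for tgt,z in(((.53,-.24),.04),((.6,-.02),.05),((.45,-.01),.1)):
        s=manip.solve_ik([*tgt,z],q); print("   ",tgt,None if s is None else np.round(s,2))
E
```

```text
[[ 0.264 -0.273  0.045]
 [ 0.547 -0.227  0.045]
 [ 0.555 -0.33   0.045]] [[ 0.576 -0.001  0.03 ]
 [ 0.702 -0.239  0.03 ]
 [ 0.646 -0.316  0.03 ]]
cam in tool [ 0.00072889 -0.07187525 -0.15866451] [[ 1.    0.    0.  ]
 [-0.    0.96  0.27]
 [-0.   -0.27  0.96]] [[ 0.24 -0.97 -0.  ]
 [-0.97 -0.24  0.  ]
 [-0.   -0.   -1.  ]]
0 [ 0.519 -0.202  0.201] [ 1.07  0.51 -0.98  1.8   0.47  1.09 -0.08]
    (0.53, -0.24) [ 0.96  0.74 -0.78  1.84  0.68  0.85 -0.16]
    (0.6, -0.02) [ 0.6   0.78 -0.85  1.79  0.73  0.92 -0.58]
    (0.45, -0.01) [ 0.91  0.6  -1.16  2.13  0.73  0.9  -0.69]
1.5707963267948966 [ 0.592 -0.131  0.201] [ 0.9   0.64 -1.04  1.68  0.59  1.18  1.28]
    (0.53, -0.24) [ 1.05  0.81 -0.93  1.84  0.82  0.93  1.31]
    (0.6, -0.02) [ 0.69  0.87 -1.01  1.79  0.87  1.01  0.9 ]
    (0.45, -0.01) [ 0.96  0.68 -1.26  2.12  0.82  0.96  0.8 ]
-1.5707963267948966 [ 0.448 -0.129  0.201] [ 0.99  0.27 -0.87  2.01  0.25  0.97 -1.58]
    (0.53, -0.24) [ 0.79  0.66 -0.54  1.85  0.47  0.77 -1.58]
    (0.6, -0.02) [ 0.48  0.7  -0.66  1.79  0.56  0.84 -2.03]
    (0.45, -0.01) [ 0.8   0.5  -1.    2.13  0.59  0.82 -2.14]
3.141592653589793 [ 0.521 -0.058  0.201] [-0.91  0.66  1.36  1.93 -0.72  1.16 -2.41]
    (0.53, -0.24) [-0.27  0.8   0.9   1.88 -0.82  0.88 -2.09]
    (0.6, -0.02) [-0.62  0.78  0.85  1.83 -0.75  0.88 -2.55]
    (0.45, -0.01) [-0.94  0.57  1.14  2.18 -0.72  0.84 -2.49]
```

Run:
```python
from h import *
manip.move_pose([.55,-.11,.235],down(0))
w=viewer.get_calibration("wrist"); im=viewer.get_image("wrist")
cv2.imwrite("pics/w1.png",im[:,:,::-1]); np.save("w1.npy",w,allow_pickle=True); print(manip.current_clock())
```

```text
2.4833
```

View pics/w1.png

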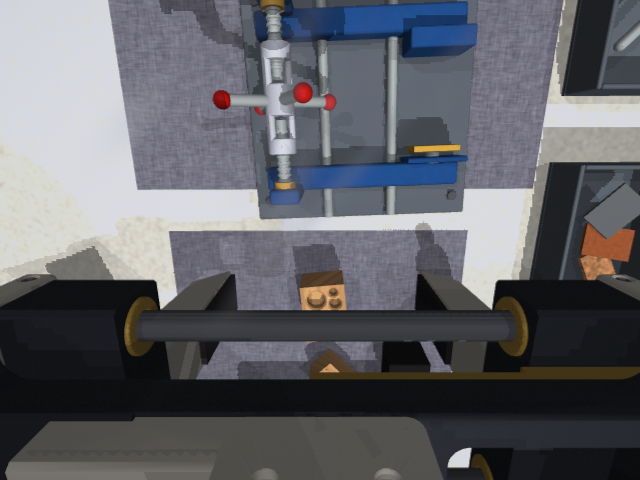

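The wrist view shows the clamp well: near-side plate corners at (262,219) and (462,210), and red balls at (222,99), (303,93) and (330,102). The block at (323,293) is partly hidden by the gripper, so I'll take a second view for it.

Run:
```python
from h import *
manip.servo_line([.545,-.29,.235],vel=.25)
w2=viewer.get_calibration("wrist"); im2=viewer.get_image("wrist")
cv2.imwrite("pics/w2.png",im2[:,:,::-1]); np.save("w2.npy",w2,allow_pickle=True); print(manip.current_clock())
w=np.load("w1.npy",allow_pickle=True).item()
c=ray(w,[(262,219),(462,210),(475,0),(246,0)],.012); print("plate",c.round(4),np.linalg.norm(c[0]-c[1]))
def edge(a,b): d=b-a; return np.arctan2(d[1],d[0])
print("yaw",edge(c[0],c[1]),edge(c[1],c[2])-np.pi/2,edge(c[0],c[3])-np.pi/2)
def red(path):
    h=cv2.cvtColor(cv2.imread(path),cv2.COLOR_BGR2HSV)
    m=cv2.inRange(h,(0,170,60),(5,255,255))|cv2.inRange(h,(175,170,60),(180,255,255))
    n,_,s,ce=cv2.connectedComponentsWithStats(m)
    return [(ce[i].round(1),s[i][:].tolist()) for i in range(1,n) if s[i][4]>15]
print(*red("pics/w1.png"),sep="\n"); print(*red("pics/top0.png"),sep="\n")
h=cv2.cvtColor(cv2.imread("pics/w2.png"),cv2.COLOR_BGR2HSV)
m=cv2.morphologyEx(cv2.inRange(h,(6,90,60),(20,220,255)),cv2.MORPH_CLOSE,np.ones((7,7)))
for q in cv2.findContours(m,0,2)[0]:
    if cv2.contourArea(q)>200: print(cv2.minAreaRect(q))
```

```text
3.4
plate [[ 0.4752 -0.1246  0.012 ]
 [ 0.7063 -0.1146  0.012 ]
 [ 0.6965  0.0952  0.012 ]
 [ 0.4713  0.0957  0.012 ]] 0.23137816732259656
yaw 0.04338352705063479 0.04671581481025311 0.017459618709150693
(array([303. ,  92.6]), [295, 83, 17, 20, 274])
(array([221.5,  99.3]), [213, 91, 17, 18, 248])
(array([329.6, 101.7]), [326, 96, 9, 12, 76])
(array([257.7, 110.1]), [255, 107, 7, 7, 28])
(array([398.5, 130.7]), [393, 123, 11, 16, 102])
(array([323.4, 236.6]), [322, 234, 4, 6, 19])
((474.0, 372.5), (11.0, 330.0), 90.0)
((512.8300170898438, 326.013427734375), (58.607112884521484, 28.411596298217773), 85.48600769042969)
((135.983154296875, 325.0730285644531), (22.785762786865234, 59.662723541259766), 12.994616508483887)
((336.6753845214844, 249.36215209960938), (49.11377716064453, 35.46208572387695), 46.63658142089844)
((477.695556640625, 161.5615692138672), (56.25058364868164, 42.25932693481445), 11.768290519714355)
((59.96551513671875, 190.41378784179688), (110.30301666259766, 116.98805236816406), 68.19859313964844)
((328.0655212402344, 155.2213134765625), (71.25164031982422, 50.42841720581055), 84.80557250976562)
((628.0, 92.0), (92.0, 22.0), 90.0)
```

View pics/w2.png

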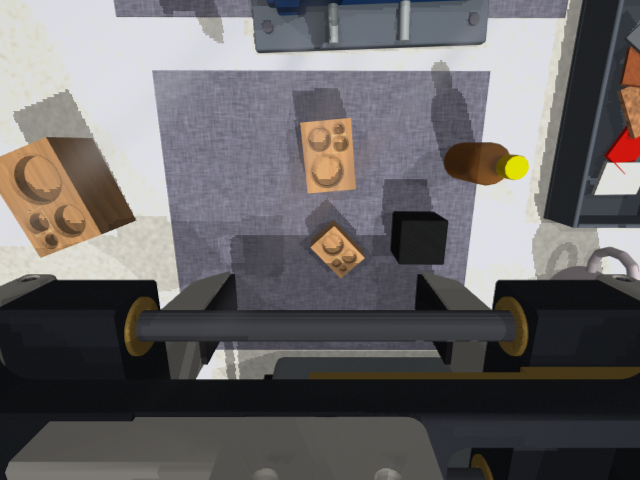

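The close view confirms the choice. The middle block is at (328,155), the small one at (337,249) and the big one at about (60,190). The rubber block at (418,237) and the spray at (480,163) are clear of the grasp.

Run:
```python
from h import *
w=np.load("w1.npy",allow_pickle=True).item(); w2=np.load("w2.npy",allow_pickle=True).item()
t=viewer.get_calibration("top")
b=ray(w2,[(301,122),(351,118),(355,190),(307,193)],.045)
print("block",b.round(4).tolist(),b.mean(0).round(4),[np.linalg.norm(b[i]-b[i-1]).round(4) for i in range(4)])
for i,j in((0,3),(1,2)): d=b[i]-b[j];print("y-axis yaw",np.arctan2(d[1],d[0])-np.pi/2)
for i,j in((0,1),(3,2)): d=b[j]-b[i];print("x yaw",np.arctan2(d[1],d[0]))
print("top block",ray(t,[(405,237)],.045))
c=ray(w2,[(257,52),(486,43)],0.);d=c[1]-c[0];y=np.arctan2(d[1],d[0]);print("plate2",c.round(4),np.linalg.norm(d),y,c.mean(0)[:2]+.12*np.array([-np.sin(y),np.cos(y)]))
O=np.array([.5856,.0003,0]);yaw=.044
C=R.from_euler("z",yaw).as_matrix()
for uv in((303,92.6),(221.5,99.3),(329.6,101.7),(257.7,110.1)):
    p=(ray(w,[uv],0)[0]-O)@C; e=(w["eye"]-O)@C; k=-e[1]/(p[1]-e[1]); q=e+k*(p-e)
    dx,dz=q[0]+.075,q[2]-.072; print("ball",uv,dx.round(4),dz.round(4),np.hypot(dx,dz).round(4),"phi",np.degrees(np.arctan2(dx,dz)).round(1))
# crop of the top view on the clamp and plate outline
im=cv2.imread("pics/w1.png")[0:240,190:500]
cv2.imwrite("pics/c1.png",cv2.resize(im,None,fx=2.5,fy=2.5,interpolation=cv2.INTER_CUBIC))
```

```text
block [[0.5203, -0.1957, 0.045], [0.5694, -0.1918, 0.045], [0.5752, -0.2623, 0.045], [0.5253, -0.2656, 0.045]] [ 0.5476 -0.2288  0.045 ] [np.float64(0.0701), np.float64(0.0492), np.float64(0.0707), np.float64(0.0499)]
y-axis yaw 0.07175921111884143
y-axis yaw 0.08146423754523746
x yaw 0.07806702974014246
x yaw 0.06479520987149352
top block [[ 0.54677501 -0.22735325  0.045     ]]
plate2 [[ 0.472  -0.1233  0.    ]
 [ 0.7124 -0.1141  0.    ]] 0.2405592079922265 0.03798137842039304 [0.58767863 0.00122329]
ball (303, 92.6) 0.0211 0.0397 0.0449 phi 28.1
ball (221.5, 99.3) -0.0468 0.0251 0.0531 phi -61.8
ball (329.6, 101.7) 0.0426 -0.0294 0.0518 phi 124.6
ball (257.7, 110.1) -0.0365 -0.0749 0.0833 phi -154.0
```

Run:
```python
import cv2,numpy as np
a=cv2.imread("pics/c1.png"); s=cv2.imread("pics/scene0.png")[215:365,215:375]
s=cv2.resize(s,None,fx=3.7,fy=3.7,interpolation=cv2.INTER_CUBIC); a=cv2.resize(a,(530,410))
o=np.zeros((600,800,3),np.uint8); o=np.zeros((600,800,3),np.uint8)
s=cv2.resize(s,(400,375)); a=cv2.resize(a,(400,310)); o[:375,:400]=s; o[:310,400:]=a
cv2.imwrite("pics/c2.png",o[:375])
```

```text
(no output)
```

View pics/c2.png

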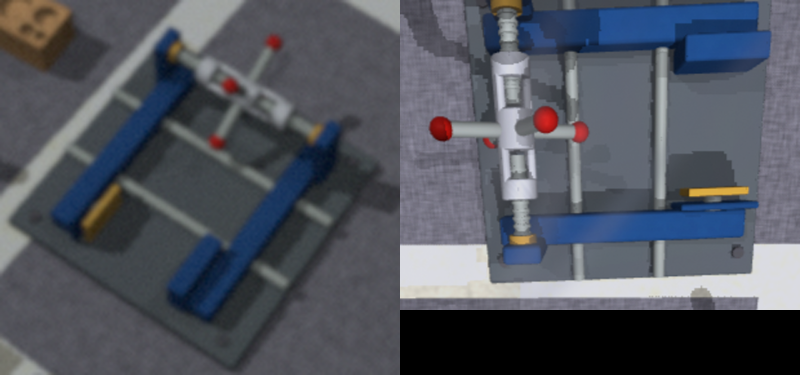

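The rods at (323,·) and (392,·) lie low on the plate. I'll grasp high on the block so the fingertips pass above them, and cross-check the pocket's x from the jaw and foot first.

Run:
```python
from h import *
w=np.load("w1.npy",allow_pickle=True).item()
O=np.array([.585,.001,0]);yaw=.042;C=R.from_euler("z",yaw).as_matrix()
for n,uv,z in(("footL",(413,149),.045),("footR",(460,147),.045),("jawL near",(403,49),.053),("jawL far",(474,44),.053),("rod",(392,100),.017)):
    print(n,((ray(w,[uv],z)[0]-O)@C).round(4))
by=.073; b=[.5476,-.2288]
q=down(by)
manip.move_pose([*b,.12],q); manip.servo_line([*b,.020],vel=.12)
effector.close(f_grip=30); manip.sleep(.3); print("gap",manip.current_finger_gap())
manip.servo_line([*b,.20],vel=.2); print(manip.current_finger_gap(),manip.current_force().round(1) if hasattr(manip.current_force(),'round') else manip.current_force(),manip.current_clock())
```

```text
footL [ 0.0499 -0.049   0.045 ]
footR [ 0.0969 -0.0491  0.045 ]
jawL near [0.0365 0.0397 0.053 ]
jawL far [0.1007 0.041  0.053 ]
rod [0.0337 0.0008 0.017 ]
gap 0.04982005913327295
0.05011759871025795 [-0.7  0.  -1.1] 7.05
```

Run:
```python
from h import *
yaw=.042; p=[.659,.0025]; q=down(yaw)
manip.move_pose([*p,.20],q); f0=np.array(manip.current_force())
manip.servo_line([*p,.045],vel=.12); print("hi",manip.current_force()-f0)
for z in (.039,.035,.0325):
    manip.servo_line([*p,z],vel=.05); print(z,(manip.current_force()-f0).round(2))
effector.open_jaws(); manip.sleep(.2); print((manip.current_force()-f0).round(2))
manip.servo_line([*p,.2],vel=.2)
manip.servo_line([p[0],p[1]-.10,.235],vel=.25)
w=viewer.get_calibration("wrist"); im=viewer.get_image("wrist"); np.save("w3.npy",w,allow_pickle=True)
cv2.imwrite("pics/w3.png",im[:,:,::-1]); print(manip.current_clock())
```

```text
hi [-0.64357169  1.17862015 -0.46932471]
0.039 [-1.14 -0.02  0.1 ]
0.035 [ 0.29  1.35 -0.61]
0.0325 [-0.69  0.7  -1.22]
[-0.32  1.66 -0.01]
12.925
```

View pics/w3.png

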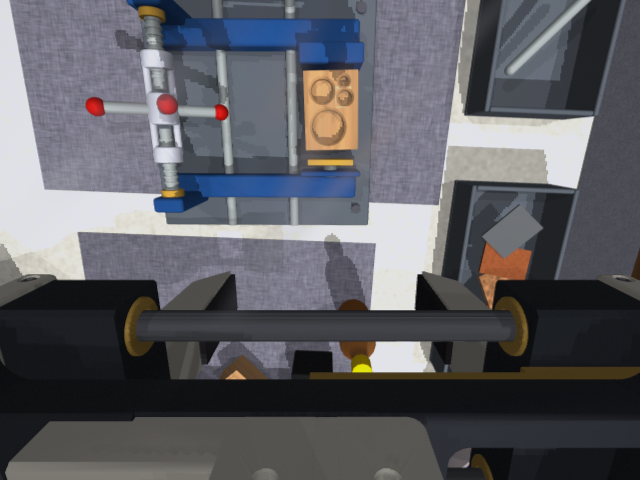

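The block sits in the pocket with corners at (303,70), (357,70), (358,149) and (305,151), clear of both jaw faces. One pin points up and away at (167,104), the next leans back at (96,105).

```bash
cat >> h.py <<'E'
YAW=.042; O=np.array([.584,-.0005,0]); C=R.from_euler("z",YAW).as_matrix(); AX=O+C@[-.075,0,.072]; Q=down(YAW+np.pi/2)
HW=.0095
def tip(phi,s=.038):  # TCP and contact point, clamp frame about turn axis (x,z)
    S,K=np.sin(phi),np.cos(phi); zc=s*K+.005*S; xr=s*S-.005*K; xb=.05*S-.0075
    con=(xb,.05*K) if xb<xr else (xr,zc)
    return np.array([min(xr,xb)-HW,zc]),np.array(con)
def world(x,z): return AX+C@[x,0,z]
def force(n=5):
    f=[]
    for _ in range(n): f.append(np.array(manip.current_force())); manip.sleep(.01)
    return C.T@np.mean(f,0)
def push(phi0,phi1,step,f0,mstop,vel=.06,log=3):
    phi=phi0;k=0;M=0
    while phi<phi1-1e-6:
        phi=min(phi+step,phi1); p,con=tip(phi)
        manip.servo_line(world(*p),vel=vel); F=-(force()-f0)
        M=con[1]*F[0]-con[0]*F[2]
        if k%log==0 or M>.4: print(f"phi {np.degrees(phi):.1f} M {M:.3f} F {F.round(1)}")
        k+=1
        if M>mstop: print("STOP");break
    return phi,M
E
python3 - <<'E'
from h import *
w=np.load("w3.npy",allow_pickle=True).item()
b=ray(w,[(303,70),(357,70),(358,149),(305,151)],.057); print("block in pocket frame",((b.mean(0)-O)@C-[.075,0,0]).round(4))
m=[np.arctan2(*(b[i]-b[j])[[1,0]])-np.pi/2-YAW for i,j in((0,3),(1,2))];print("yaw err",m)
c=(ray(w,[(167,225),(367,223)],.012)-O)@C;print("plate corners",c.round(4))
for uv in((167,104),(96,105),(222,112)):
    p=(ray(w,[uv],0)[0]-O)@C; e=(w["eye"]-O)@C; k=-e[1]/(p[1]-e[1]); q=e+k*(p-e)
    dx,dz=q[0]+.075,q[2]-.072; print("ball",dx.round(4),dz.round(4),"phi",np.degrees(np.arctan2(dx,dz)).round(1))
for d in(-80,-62,-30,0,30,65):
    print(d,world(*tip(np.radians(d))[0]).round(3),manip.solve_ik(world(*tip(np.radians(d))[0]),Q) is not None)
E
```

```text
block in pocket frame [-0.0009  0.0001  0.057 ]
yaw err [np.float64(0.007657395598337259), np.float64(0.03785052899629341)]
plate corners [[-0.1157 -0.1203  0.012 ]
 [ 0.1171 -0.1181  0.012 ]]
ball 0.0238 0.0473 phi 26.7
ball -0.0343 0.0411 phi -39.9
ball 0.0453 -0.0207 phi 114.6
-80 [ 0.443 -0.006  0.074] True
-62 [ 0.448 -0.006  0.085] True
-30 [ 0.467 -0.005  0.102] True
0 [ 0.492 -0.004  0.11 ] True
30 [ 0.514 -0.003  0.107] True
65 [ 0.532 -0.003  0.093] True
```

Run:
```python
from h import *
a=np.radians
p,_=tip(a(-66)); p0=world(p[0]-.02,p[1])
manip.servo_line([.56,-.06,.26],vel=.3)
manip.move_pose([p0[0],p0[1],.22],Q); effector.close(f_grip=20)
manip.servo_line(p0,vel=.15); manip.sleep(.15); f0=force(15); print("gap",manip.current_finger_gap(),"f0",f0.round(2),manip.current_clock())
np.save("f0.npy",f0)
phi,M=push(a(-70),a(-10),a(4),f0,.42,log=2)
print(np.degrees(phi),M,manip.current_clock(),manip.current_tool_pos())
cv2.imwrite("pics/w4.png",viewer.get_image("wrist")[:,:,::-1])
```

```text
gap 0.0006358341530376956 f0 [-0.16  0.04 -0.1 ] 17.4167
phi -66.0 M 0.014 F [ 0.7  0.5 -0. ]
phi -58.0 M 0.124 F [ 5.6 -0.8 -0.5]
phi -50.0 M 0.137 F [ 8.7 -0.8 -3.1]
phi -42.0 M 0.198 F [13.3 -0.6 -7.3]
phi -34.0 M 0.340 F [ 19.6  -0.4 -13.3]
phi -30.0 M 0.442 F [ 23.5  -0.1 -17.7]
STOP
-29.999999999999986 0.44221796536372837 20.5667 [ 0.45924398 -0.00566212  0.10132853]
```

View pics/w4.png

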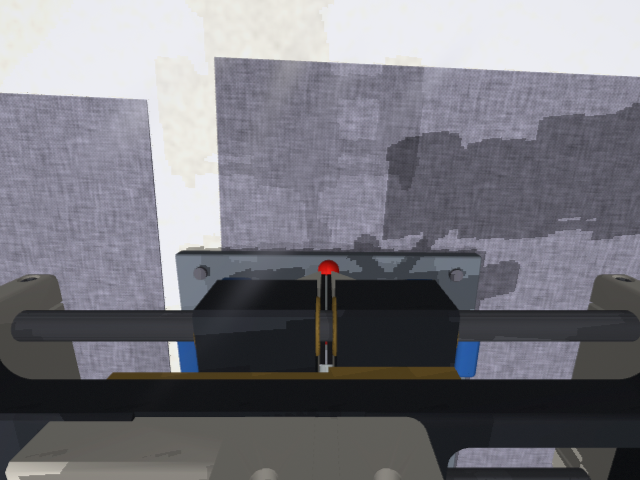

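Run:
```python
from h import *
w=viewer.get_calibration("wrist")
for d in range(-66,-20,6): print(d,proj(w,world(.05*np.sin(np.radians(d)),.05*np.cos(np.radians(d))))[0].round(0), proj(w,world(.05*np.sin(np.radians(d-90)),.05*np.cos(np.radians(d-90))))[0].round(0))
t=manip.current_tool_pos(); print((C.T@(t-AX)).round(4), proj(w,t).round(0), force().round(1))
```

```text
-66 [327. 292.] [327. 287.]
-60 [327. 300.] [327. 282.]
-54 [327. 309.] [327. 278.]
-48 [327. 318.] [327. 275.]
-42 [327. 329.] [327. 272.]
-36 [327. 339.] [327. 269.]
-30 [327. 350.] [327. 268.]
-24 [327. 362.] [327. 267.]
[-0.0498  0.0001  0.0293] [[328. 292.]] [-23.5  -0.2  17.6]
```

```bash
cat >> h.py <<'E'
def state(f0,n=5):
    F=-(force(n)-f0); t=C.T@(np.array(manip.current_tool_pos())-AX); x=t[0]+HW; z=t[2]
    phi=np.arcsin(np.clip((x+.0075)/.05,-1,1))
    if np.hypot(x,z)<.0425 and phi>np.radians(10) or z<0: phi=np.arctan2(x,z)+np.arcsin(min(.005/np.hypot(x,z),1)); con=(x,z)
    else: con=(x,.05*np.cos(phi)) 
    if phi>np.radians(12): con=(x,z); phi=np.arctan2(x,z)+.13
    return phi,con[1]*F[0]-con[0]*F[2],F
def push2(a0,a1,step,f0,mstop,log=2,bias=.010,vel=.06):
    k=0;c=a0
    while c<a1-1e-6:
        c=min(c+step,a1); p,_=tip(c); p[1]-=bias*max(0,-c/.7)
        manip.servo_line(world(*p),vel=vel); phi,M,F=state(f0)
        if k%log==0 or M>.35: print(f"cmd {np.degrees(c):.1f} phi {np.degrees(phi):.1f} M {M:.3f} F {F.round(1)}")
        k+=1
        if M>mstop: print("STOP");break
    return c,phi,M
E
python3 - <<'E'
from h import *
a=np.radians; f0=np.load("f0.npy")
t=C.T@(np.array(manip.current_tool_pos())-AX)
manip.servo_line(world(t[0]-.012,t[2]),vel=.1)
p,_=tip(a(-46)); p[1]-=.0065; manip.servo_line(world(p[0]-.006,p[1]),vel=.1); manip.sleep(.1)
f0=force(15); np.save("f0.npy",f0); print("f0",f0.round(2))
print(push2(a(-46),a(10),a(4),f0,.5),manip.current_clock())
E
```

```text
f0 [0.05 0.05 0.15]
cmd -42.0 phi -42.6 M 0.054 F [ 3.5  0.4 -1.8]
cmd -34.0 phi -34.9 M 0.174 F [ 5.6 -0.3 -1.5]
cmd -26.0 phi -26.0 M 0.185 F [ 3.9 -0.4  0.3]
cmd -18.0 phi -17.7 M 0.199 F [ 3.2 -0.6  2. ]
cmd -10.0 phi -9.8 M 0.199 F [ 3.3 -0.8  2.2]
cmd -2.0 phi -2.0 M 0.213 F [ 3.7 -1.3  3. ]
cmd 6.0 phi 6.0 M 0.180 F [ 3.5 -0.8  2.8]
(np.float64(0.1745329251994328), np.float64(0.1740265741223369), np.float64(0.18568344141779672)) 25.6417
```

Run:
```python
from h import *
a=np.radians; f0=np.load("f0.npy")
print(push2(a(10),a(42),a(4),f0,.4),manip.current_clock())
print(push2(a(42),a(62),a(2.5),f0,.4,log=1),manip.current_clock())
```

```text
cmd 14.0 phi 13.7 M 0.165 F [ 4.6 -0.5  2.4]
cmd 22.0 phi 21.5 M 0.182 F [ 5.3 -0.5  1.4]
cmd 30.0 phi 29.5 M 0.182 F [ 5.3 -0.3  0.5]
cmd 38.0 phi 37.7 M 0.188 F [ 6.  -0.2  0.5]
(np.float64(0.7330382858376183), np.float64(0.7276099248619915), np.float64(0.18410597552104255)) 27.975
cmd 44.5 phi 44.1 M 0.194 F [ 5.9 -0.1 -0.5]
cmd 47.0 phi 46.7 M 0.199 F [ 5.4 -0.1 -1.5]
cmd 49.5 phi 49.2 M 0.205 F [ 5.6  0.1 -1.6]
cmd 52.0 phi 51.6 M 0.210 F [ 5.9 -0.5 -1.7]
cmd 54.5 phi 54.1 M 0.197 F [ 5.6  0.1 -1.7]
cmd 57.0 phi 56.6 M 0.210 F [ 5.7 -0.2 -2.2]
cmd 59.5 phi 59.1 M 0.191 F [ 5.7 -0.3 -1.8]
cmd 62.0 phi 61.5 M 0.196 F [ 5.6 -0.5 -2.2]
(np.float64(1.082104136236484), np.float64(1.0737675051448727), np.float64(0.1958909917791413)) 30.3083
```

Run:
```python
from h import *
a=np.radians
t=C.T@(np.array(manip.current_tool_pos())-AX)
manip.servo_line(world(t[0]-.002,t[2]+.004),vel=.1); manip.servo_line(world(t[0]-.002,.085),vel=.2)
p,_=tip(a(-34)); p[1]-=.0085
manip.servo_line(world(p[0]-.012,.085),vel=.25); manip.servo_line(world(p[0]-.012,p[1]),vel=.2); manip.sleep(.15)
f0=force(15); np.save("f0.npy",f0); print("f0",f0.round(2),manip.current_clock())
manip.servo_line(world(*p),vel=.06)
print(push2(a(-34),a(-16),a(3),f0,.36,log=1),manip.current_clock())
```

```text
f0 [ 0.05 -0.23 -0.08] 32.2083
cmd -31.0 phi -31.3 M 0.049 F [ 1.1 -0.4  0. ]
cmd -28.0 phi -29.2 M 0.203 F [ 4.2 -1.2  0.6]
cmd -25.0 phi -25.5 M 0.217 F [ 4.3 -1.   0.8]
cmd -22.0 phi -21.9 M 0.214 F [ 4.1 -0.9  0.9]
cmd -19.0 phi -19.3 M 0.266 F [ 4.5 -1.1  2.3]
cmd -16.0 phi -17.2 M 0.313 F [ 5.1 -1.8  3.2]
(np.float64(-0.2792526803190927), np.float64(-0.2993421872819862), np.float64(0.31282829461489636)) 34.3083
```

Run:
```python
from h import *
a=np.radians; f0=np.load("f0.npy")
print(push2(a(-16),a(10),a(1.2),f0,.44,log=1,vel=.03),manip.current_clock())
manip.sleep(.4); print(state(f0,15))
```

```text
cmd -14.8 phi -16.8 M 0.416 F [ 6.8 -2.   4.2]
cmd -13.6 phi -16.2 M 0.467 F [ 7.4 -1.3  5.2]
STOP
(np.float64(-0.23736477827122884), np.float64(-0.28338954803028293), np.float64(0.4671580153939551)) 34.8917
(np.float64(-0.28373415632605004), np.float64(0.4556643514934261), array([ 7.13582961, -1.71073038,  5.26296218]))
```

Run:
```python
from h import *
t=C.T@(np.array(manip.current_tool_pos())-AX)
manip.servo_line(world(t[0]-.015,t[2]),vel=.06); manip.servo_line(world(t[0]-.03,.12),vel=.2); 
manip.move_pose([.60,-.11,.235],down(YAW))
w=viewer.get_calibration("wrist"); im=viewer.get_image("wrist"); np.save("w5.npy",w,allow_pickle=True)
cv2.imwrite("pics/w5.png",im[:,:,::-1]); print(manip.current_clock())
```

```text
37.5833
```

View pics/w5.png

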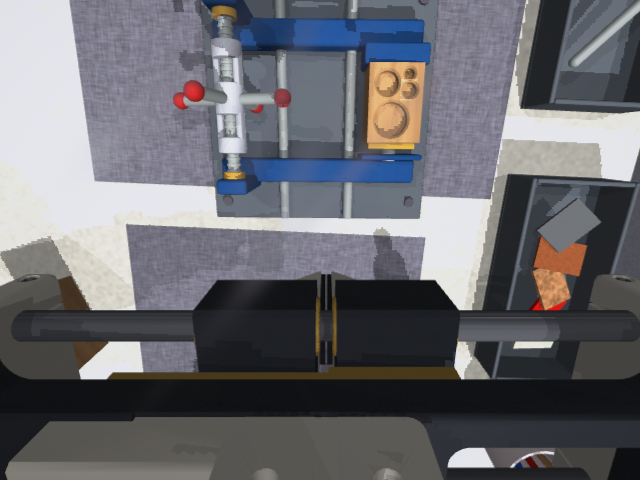

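Run:
```python
from h import *
w=np.load("w5.npy",allow_pickle=True).item()
for uv in((193,91),(182,100.5),(282,98)):
    p=(ray(w,[uv],0)[0]-O)@C; e=(w["eye"]-O)@C; k=-e[1]/(p[1]-e[1]); q=e+k*(p-e)
    dx,dz=q[0]+.075,q[2]-.072; print("ball",dx.round(4),dz.round(4),"phi",np.degrees(np.arctan2(dx,dz)).round(1))
b=ray(w,[(369,62),(425,62),(422,149),(366,148)],.057); print("block",((b-O)@C-[.075,0,0]).round(4).tolist(),((b.mean(0)-O)@C-[.075,0,0]).round(4))
im=cv2.imread("pics/w5.png")[20:200,340:450]; cv2.imwrite("pics/c5.png",cv2.resize(im,None,fx=3.3,fy=3.3,interpolation=cv2.INTER_CUBIC))
```

```text
ball -0.0148 0.0495 phi -16.7
ball -0.0474 -0.0092 phi -101.0
ball 0.0467 0.0109 phi 76.9
block [[-0.0269, 0.0336, 0.057], [0.0237, 0.0338, 0.057], [0.0271, -0.0422, 0.057], [-0.0269, -0.0415, 0.057]] [-0.0007 -0.0041  0.057 ]
```

View pics/c5.png

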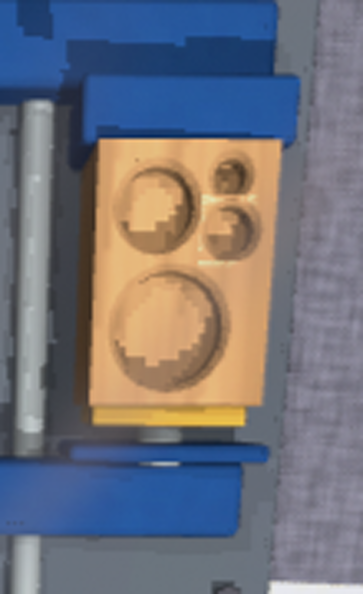

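The block is square between the left jaw and the brass foot, and both touch it. The pin angle of −16.7° matches the −16° that I felt at the finger. The arm is clear, so I'm handing in.

Run:
```python
from h import *
print(max(abs(np.array(manip.current_joint_velocities()))),manip.current_clock()); manip.hand_in()
```

```text
0.009414681924054152 37.5833
the job is handed in; nothing more can be done
```

The middle-sized doming block is clamped in the turnbuckle clamp, and the job was handed in at about 37.6 s; no verdict was reported.

- **Placing:** I set the block flat in the pocket, about 1 mm from the middle, and let go. One yaw reading showed it up to 0.04 rad off square before clamping.
- **Turning:** Free turning read about 0.2 N m by my measure. Resistance began at about 2.8 rad, and I stopped at about 0.46 N m, which I estimate as 35 N of squeeze.
- **First push:** It rubbed hard on the ball, up to about 29 N at the finger and mostly towards the axis. I backed off and pushed again with a rising path, which worked.
- **Last checks:** The final picture shows the block square and touching both the left jaw and the brass foot. It sits about 1 mm off in x and about 4 mm off in y. The pin angle in the picture (−16.7°) agrees with the one felt (−16°). The arm was clear and practically at rest.
- **Uncertain:** My free-turning reading was about 0.05 N m below the stated 0.25, so the true moment may be nearer 0.5 N m. I could not measure the squeeze left after letting go, and I did not check the bystanders' positions numerically, though I saw no contact with any of them.

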